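# Turn a pressed cover over down the flip chute

## Robot

A 6-joint arm with a two-finger parallel gripper is mounted at the origin on the work surface; the furniture and walls round the work are solid. World frame = base frame: x ahead of the robot, y to its left, z up, the work surface at z = 0. Lengths are in m, angles in rad, forces in N, time in s.
With the tool pointing down it reaches from about 0.35 to 0.775 m from the base axis. Payload 5.5 kg.
Tool frame: the origin (TCP) lies midway between the tips of the shut fingers; the grasp point (between the pads) lies 19 mm behind it; z points along the fingers, y is the line along which they close (so a half turn about z gives the same grasp; the last joint's range is limited). The gripper opens to 85 mm and grips with 20 to 120 N. Pads are 22 mm wide; open, the fingers measure 114 mm over their backs; the gripper's body (76 mm by 85 mm) begins 54 mm behind the grasp point. The pads swing forward as they close: fully open they stand 13 mm farther back than shut.
Start: joints at [1.179, 0.313, 0.046, 1.304, 0, 1.431], TCP at [0.143, 0.557, 0.231] pointing down, gripper open.
Joint ranges: [-2.76, 2.76], [-0.86, 1.69], [-1.03, 1.26], [-2.2, 2.34], [-1.47, 1.5], [-3.14, 3.14]. Speed limits (rad/s): [2.57, 2.57, 3.14, 3.14, 3.14, 3.14].

## Interface

Orientations are given as a unit quaternion [x, y, z, w].
In Python, from plant import move_pose, move_linear, move_joints, grip, wait, ik, grab_frame, camera_info, Unreachable, sign_off, look_for, cut_out, read_clock, read_q, read_qd, read_tau, read_ee_pos, read_tool_rot, read_force, read_torque, read_width, read_finger_force gives the robot as it stands. Calls block until the motion is done:
- move_pose(position, orientation): joint-space move of the TCP to a pose.
- move_linear(position, v=0.15, ori=None, contact_N=None): straight line of the TCP; ori=None keeps the orientation; v is the mean speed in m/s. With contact_N (N) it stops when the force on the tool has changed by that much, and returns True; else False.
- move_joints(angles): joint-space move.
- grip(opening): finger opening in m; the grip force is fixed at half the most; returns when the fingers have stopped.
- wait(seconds).
- ik(position, orientation): joint angles nearest the present ones, or None.
- grab_frame(name): name is "scene" or "top" or "wrist"; returns the picture (480x640x3 uint8, red, green, blue); there is no depth.
- camera_info(name): a dict with "fx", "fy", "cx", "cy" (pixels), "world_to_cam" (4x4, takes a point from world to camera coordinates). Camera axes: x right, y down, z forward; pixel columns grow to the right and rows downward; lengths in m; the calibration is good to about 2 mm. A picture is of the moment at which its call begins: read the wrist's pose just before it. camera_info takes no time and is no camera call; for the wrist camera it gives the pose at the moment of the call.
A pose or a line that the arm cannot do raises Unreachable and nothing moves.
- sign_off(): hands the job in; it is judged then, once.
Trained networks look in the newest picture that a camera, given by its name, has taken for a name from the list of things; names that differ only in an ending like _2 or _b are one class to them, and where a whole thing is asked for, a point or a joint stands for the part that bears it (a point fixed in the world has none). Each returns a list of dicts, best first, with "confidence" (0 to 1); they miss things now and then, are a little off and sometimes report something else, mostly with a low value. They report only what shows in the picture. A call takes as long as a camera call. They do not tell look-alikes from the thing itself.
- look_for(camera, label): "xy" ([column, row] in pixels, amid what is visible of it).
- cut_out(camera, label): "pixels" (480x640 bool, what is visible of it) and "xy" ([column, row] in pixels, amid what is visible of it).
Readings, each from a call of its own:
- read_clock(): time.
- read_q(): joint angles.
- read_qd(): joint speeds.
- read_tau(): joint torques, N m.
- read_ee_pos(): TCP position.
- read_tool_rot(): TCP orientation.
- read_force(): force on the tool from outside, world axes, zero at the start.
- read_torque(): the same for the moment, N m.
- read_width(): finger opening in m.
- read_finger_force(): force on a finger pad.
Only numpy, scipy, OpenCV 4.12 (cv2) and the standard library are available. Lean on these libraries where they do the work, as an engineer would, in place of code of your own. Each camera call takes 0.05 s, during which the arm holds its last target. There are 200 camera calls.

## Task

A pressed steel cover sits hollow side down on the raised seat at the top of the sloping chute. Tip it forward over the lip so that it turns over and comes to rest in the catch bay below, lying flat on the bay floor with its hollow side up and its end down at the end stop. Let go of it, and leave the oil bottle, the tape roll and the vial where they stand.

Things in the scene. Friction and masses are not known exactly. Their poses are not given: they have to be found in the camera images.
- cover: Loose pressed-steel cover: shallow rectangular pan 60 mm wide (x), 120 mm long (y), 16 mm deep (z), walls 3 mm, about 0.22 kg. Origin: middle of the open rim plane; z points from rim to closed face (outside at z = 16 mm), so z up = hollow side down. Starts hollow side down on the seat, -y end against the lip, y axis uphill. Smooth: slides down the slope by itself.
- cover_free_end (a point): Middle of the cover's +y end face (cover frame y = 60, z = 8 mm). At the start this end is the upper one and overhangs the seat by 55 mm, free under and beside it, where it can be pinched across its 60 mm width. Let go barely past upright, the cover may slide down on edge and stay standing at the stop: lean it 20 degrees or more past upright, its lower edge on the bay floor just below the lip.
- chute: Fixed aluminium chute sloping 35 degrees on legs, nothing above it. Origin: catch-bay floor, middle of the lip line, 155 mm above the work surface. x level across, y uphill along the slope, z square to the slope. Bay floor z = 0, from the lip (y = -6 mm) down to the end stop; side rails at x = -52 and +52 mm, 14 mm high. Base plate 104 x 290 mm.
- seat_mid (a point): Middle of the seat's top (chute frame y = 33, z = 18 mm). Seat 78 mm wide, 66 mm long, from chute y = 0 to 66 mm. At its lower end the lip: 78 mm wide, chute y = -6 to 0, top at z = 27 mm, 9 mm above the seat; below the lip the bay floor.
- bay_end (a point): Foot of the end stop's inner face, on the bay floor (chute frame y = -200, z = 0 mm). The stop is 56 mm high, square to the slope. A cover lying turned over against it has its origin 60 mm uphill of here (chute y = -140 mm) and 16 mm above the bay floor.
- oil_bottle: Bystander: loose standing oil bottle, 50 mm across, 142 mm high, origin under its foot. Leave it.
- tape_roll: Bystander: loose roll of tape lying flat, 104 mm across, 24 mm high, origin at the middle of its underside. Leave it.
- pin_vial: Bystander: loose white capped vial, 37 mm across, 75 mm high, origin under its foot. Leave it.
Not all that is in view belongs to the job. Of the things shaped like the cover, the steel one is meant.

How it is judged:
By the outcome, as a careful person would: the job done as asked, in the order asked, and still so for the second after the job is handed in, with the robot touching nothing.
It also fails if it takes over 35 s, if anything falls off the work surface, if the arm or the gripper's body presses on something with over 40 N, if the wrist force passes 120 N, or if a joint passes its speed limit or range.

## Working session

There is one attempt and no reset: what is moved stays moved. The work goes in short steps, each a Python script; the robot and the scene stay as the last script left them, time stands still between calls to the robot, and variables do not carry over. Pictures are saved under pics/ and viewed, at most 10 in all, crops included, and the job is handed in when it is done.

```bash
mkdir -p pics
cat > h.py <<'E'
import numpy as np, cv2
from plant import *
def save(n,im): cv2.imwrite(f'pics/{n}.png',cv2.cvtColor(im,cv2.COLOR_RGB2BGR))
def proj(cam,P):
    c=camera_info(cam);T=np.array(c['world_to_cam']);p=T[:3,:3]@np.asarray(P,float).T.reshape(3,-1)+T[:3,3:]
    return np.c_[c['fx']*p[0]/p[2]+c['cx'],c['fy']*p[1]/p[2]+c['cy']]
E
python3 - <<'E'
from h import *
a=grab_frame('scene');b=grab_frame('top')
save('scene',a);save('top',b)
for cam in('scene','top'):
    c=camera_info(cam);T=np.array(c['world_to_cam']);print(cam,c['fx'],-T[:3,:3].T@T[:3,3],T[:3,:3].round(2).tolist())
    for l in('cover','cover_free_end','chute','seat_mid','oil_bottle','tape_roll','pin_vial'):
        print(l,[(np.round(d['xy']),round(d['confidence'],2)) for d in look_for(cam,l)])
print(read_clock())
E
```

```text
scene 450.9872102592719 [-0.15909565 -0.34161529  0.97148057] [[0.49, -0.87, -0.01], [-0.69, -0.38, -0.62], [0.54, 0.31, -0.78]]
cover [(array([278., 179.]), 0.65), (array([399., 290.]), 0.61)]
cover_free_end [(array([280., 181.]), 0.86), (array([399., 293.]), 0.69)]
chute [(array([319., 234.]), 0.61)]
seat_mid [(array([320., 232.]), 0.72), (array([278., 181.]), 0.26)]
oil_bottle [(array([217., 206.]), 0.83)]
tape_roll [(array([215., 204.]), 0.31)]
pin_vial [(array([202., 256.]), 0.86)]
top 609.2845092588094 [0.13993163 0.00408783 1.73527698] [[0.01, -1.0, 0.01], [-0.98, -0.01, -0.17], [0.17, -0.01, -0.98]]
cover [(array([402., 225.]), 0.63), (array([276., 203.]), 0.41)]
cover_free_end [(array([278., 200.]), 0.78), (array([404., 226.]), 0.7), (array([212., 227.]), 0.66)]
chute [(array([330., 221.]), 0.88)]
seat_mid [(array([326., 218.]), 0.67), (array([213., 223.]), 0.41)]
oil_bottle [(array([211., 223.]), 0.59)]
tape_roll [(array([467., 237.]), 0.94)]
pin_vial [(array([240., 277.]), 0.76), (array([212., 225.]), 0.26)]
0.8
```

Run:
```python
import cv2
a=cv2.imread('pics/scene.png');b=cv2.imread('pics/top.png')
cv2.imwrite('pics/scene_c.png',cv2.resize(a[120:345,170:470],None,fx=2.66,fy=2.66,interpolation=3))
cv2.imwrite('pics/top_c.png',cv2.resize(b[120:330,190:470],None,fx=2.8,fy=2.8,interpolation=3))
```

```text
(no output)
```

View pics/scene_c.png

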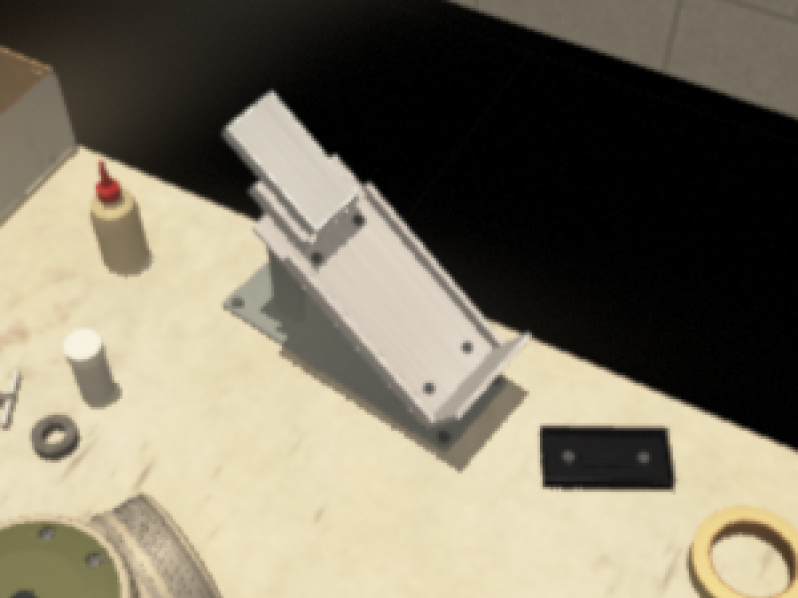

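View pics/top_c.png

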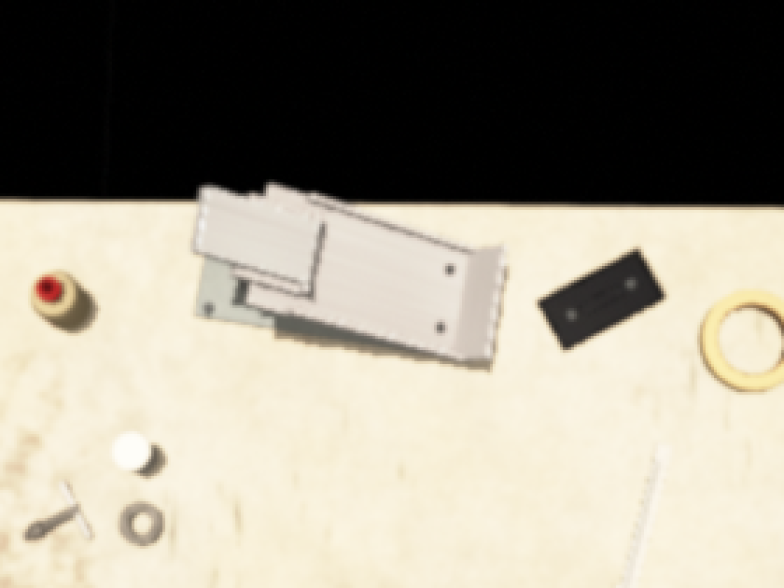

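The cover-like things are the grey steel pan on the chute (scene 278,179; top 276,203) and the black plate with two knobs on the table (scene 399,290; top 402,225). Only the first is steel and lies on the seat, as the crops show, so it is the one meant. Next I fit the chute pose.

```bash
cat >> h.py <<'E'
from scipy.spatial.transform import Rotation as R
def chute(p): return R.from_euler('z',p[3])*R.from_euler('x',np.radians(35)), np.array(p[:3])
def c2w(p,pts): r,t=chute(p); return r.apply(np.atleast_2d(pts))+t
LINES=[[(-30,0,34),(-30,120,34),(30,120,34),(30,0,34),(-30,0,34)],[(-39,-6,27),(39,-6,27)],[(-52,-200,0),(52,-200,0),(52,-200,56),(-52,-200,56),(-52,-200,0)],[(-52,-200,14),(-52,0,14)],[(52,-200,14),(52,0,14)]]
def overlay(cam,im,p,box,s,name):
    x0,y0,x1,y1=box; o=cv2.resize(im[y0:y1,x0:x1],None,fx=s,fy=s,interpolation=cv2.INTER_CUBIC)
    for L in LINES:
        q=(proj(cam,c2w(p,np.array(L)/1000))+.5-[x0,y0])*s
        cv2.polylines(o,[q.round().astype(int)],False,(255,0,0),1,cv2.LINE_AA)
    return o
E
python3 - <<'E'
from h import *
from scipy.optimize import least_squares
S=[((30,120,34),(272,93)),((-30,120,34),(225,130)),((-30,0,34),(313,235)),((30,0,34),(357,187)),((52,-202,56),(528,335))]
T=[((30,120,34),(200,187)),((-30,120,34),(195,250)),((52,-202,56),(507,248)),((-52,-202,56),(493,370))]
so=np.array([170,120])
def res(p):
    e=[]
    for cam,L,s,o in(('scene',S,2.66,so),('top',T,2.8,np.array([190,120]))):
        q=proj(cam,c2w(p,np.array([l[0] for l in L])/1000)); e.append(q-(np.array([l[1] for l in L])/s+o))
    return np.concatenate(e).ravel()
r=least_squares(res,[.55,0,.155,0],loss='soft_l1',x_scale=[.1,.1,.1,.3])
print(r.x,r.fun.round(1).reshape(-1,2).tolist())
np.save('p.npy',r.x)
a=cv2.imread('pics/scene.png')[...,::-1];b=cv2.imread('pics/top.png')[...,::-1]
o1=overlay('scene',a,r.x,(240,140,380,290),2.8,'');o2=overlay('top',b,r.x,(245,170,385,320),2.8,'')
save('ov',np.hstack([o1,o2]))
E
```

```text
[ 0.46541618  0.08124885  0.15396947 -0.14236007] [[-0.6, -0.6], [0.2, -0.7], [1.2, -1.3], [0.4, 2.1], [-0.7, 0.5], [2.9, 0.4], [0.6, 1.1], [-1.3, 0.4], [-1.5, -6.5]]
```

View pics/ov.png

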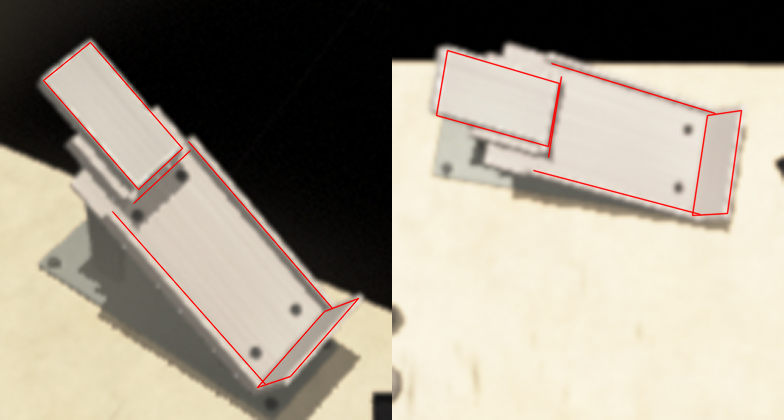

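```bash
cat >> h.py <<'E'
# tool pose for cover turned by th deg, low-end mid point e=(y,z) mm in chute; g = TCP distance from low end (mm), sg = tool-y sign
def tool(p,th,e,g=76,sg=1,dx=0,dth=0):
    r,t=chute(p); a=np.radians(th); d=np.array([0,np.cos(a),np.sin(a)])
    P=c2w(p,(np.array([dx,*e])+g*d)/1000)[0]
    b=a+np.radians(dth); d=np.array([0,np.cos(b),np.sin(b)])
    y=np.array([sg,0,0]); M=np.c_[np.cross(y,-d),y,-d]
    return P,(r*R.from_matrix(M)).as_quat()
PATH=[(0,(1,34)),(15,(2,42)),(40,(2,46)),(65,(0,48)),(90,(-10,46)),(110,(-20,38)),(125,(-24,25)),(128,(-24,8))]
E
python3 - <<'E'
from h import *
p=np.load('p.npy')
for sg in(1,-1):
  for dth in (0,-15):
    print(sg,dth)
    for th,e,g in [(0,(0,26),150),(0,(0,26),76)]+[(a,b,76) for a,b in PATH]+[(128,(-24,12),150),(140,(-24,8),76)]:
        P,q=tool(p,th,e,g,sg,0,dth); j=ik(P,q); print(th,g,P.round(3),None if j is None else np.round(j,2))
E
```

```text
1 0
0 150 [0.481 0.188 0.261] [ 0.58  0.76  0.45  2.01 -0.66  2.56]
0 76 [0.472 0.128 0.219] [ 0.5   0.68  0.2   1.8  -0.71  2.49]
0 76 [0.472 0.124 0.226] [ 0.5   0.67  0.2   1.81 -0.72  2.49]
15 76 [0.469 0.107 0.248] [ 0.4   0.45  0.09  1.62 -0.58  2.24]
40 76 [0.465 0.076 0.266] [ 0.15  0.18 -0.07  1.4  -0.25  1.87]
65 76 [0.46  0.041 0.268] [-0.2   0.07 -0.18  1.33  0.17  1.51]
90 76 [0.454 0.004 0.248] [-0.54  0.18 -0.23  1.42  0.56  1.09]
110 76 [ 0.451 -0.018  0.217] [-0.72  0.42 -0.23  1.58  0.75  0.72]
125 76 [ 0.45  -0.023  0.187] [-0.79  0.66 -0.21  1.72  0.85  0.42]
128 76 [ 0.452 -0.015  0.169] [-0.79  0.72 -0.23  1.72  0.87  0.37]
128 150 [ 0.441 -0.087  0.194] [-0.89  0.76 -0.09  1.87  0.77  0.3 ]
140 76 [ 0.451 -0.018  0.153] [-0.81  0.93 -0.18  1.89  0.9   0.11]
1 -15
0 150 [0.481 0.188 0.261] [ 0.62  0.94  0.55  2.26 -0.75  2.8 ]
0 76 [0.472 0.128 0.219] [ 0.55  0.87  0.3   2.05 -0.81  2.75]
0 76 [0.472 0.124 0.226] [ 0.54  0.86  0.29  2.05 -0.81  2.75]
15 76 [0.469 0.107 0.248] [ 0.48  0.63  0.19  1.82 -0.73  2.46]
40 76 [0.465 0.076 0.266] [ 0.28  0.3   0.01  1.5
[... 1369 characters left out ...]
9] [ 0.55  0.87  0.3   2.05 -0.81 -0.39]
0 76 [0.472 0.124 0.226] [ 0.54  0.86  0.29  2.05 -0.81 -0.39]
15 76 [0.469 0.107 0.248] [ 0.48  0.63  0.19  1.82 -0.73 -0.68]
40 76 [0.465 0.076 0.266] [ 0.28  0.3   0.01  1.51 -0.47 -1.09]
65 76 [0.46  0.041 0.268] [-0.03  0.1  -0.14  1.35 -0.09 -1.46]
90 76 [0.454 0.004 0.248] [-0.4   0.1  -0.23  1.33  0.34 -1.84]
110 76 [ 0.451 -0.018  0.217] [-0.63  0.26 -0.26  1.42  0.6  -2.17]
125 76 [ 0.45  -0.023  0.187] [-0.73  0.46 -0.26  1.52  0.75 -2.43]
128 76 [ 0.452 -0.015  0.169] [-0.73  0.51 -0.28  1.51  0.78 -2.47]
128 150 [ 0.441 -0.087  0.194] [-0.85  0.56 -0.14  1.67  0.7  -2.59]
140 76 [ 0.451 -0.018  0.153] [-0.78  0.7  -0.24  1.65  0.85 -2.71]
```

Run:
```python
from h import *
p=np.load('p.npy')
P,q=tool(p,0,(0,26),175); move_pose(P,q)
im=grab_frame('wrist');print(read_clock(),read_force().round(1))
o=overlay('wrist',im,p,(0,0,640,480),1.2,'');save('w1',o);save('w1raw',im)
print([(d['xy'],d['confidence']) for d in look_for('wrist','cover_free_end')])
```

```text
2.6 [-0.2 -0.2 -1.2]
[([330.6, 250.2], 0.69)]
```

View pics/w1.png

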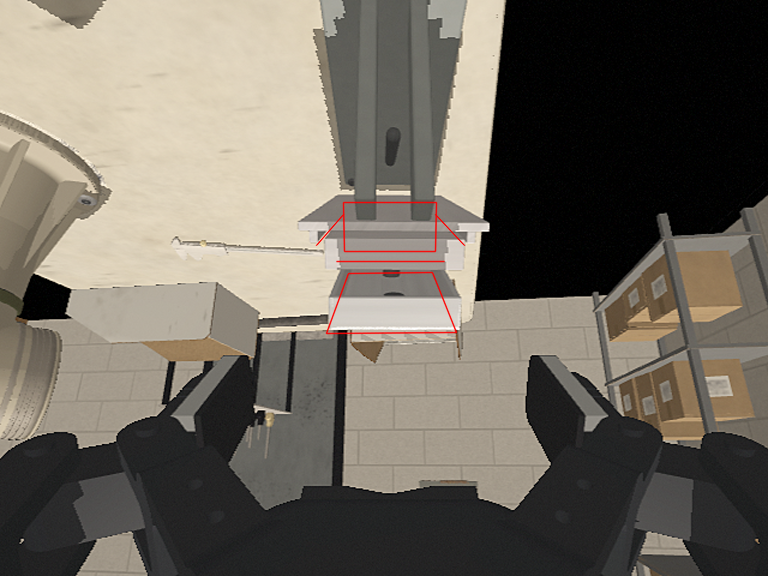

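The wrist view shows the cover's end face at crop columns 330–462, rows 298–332. The fit lands within about 1.5 mm in x and its height is confirmed, so I go in and grip.

Run:
```python
from h import *
p=np.load('p.npy'); p[0]+=.0015; np.save('p.npy',p)
P,q=tool(p,0,(0,26),76); print('hit',move_linear(P,v=.08,ori=q,contact_N=12))
print(read_ee_pos()-P); grip(.055); print(read_width(),read_finger_force(),read_force().round(1),read_clock())
im=grab_frame('wrist');save('w2',im)
```

```text
hit False
[0.00015364 0.0003247  0.00014695]
0.05917580120189316 64.67223839834332 [0.9 4.8 2.2] 4.3917
```

View pics/w2.png

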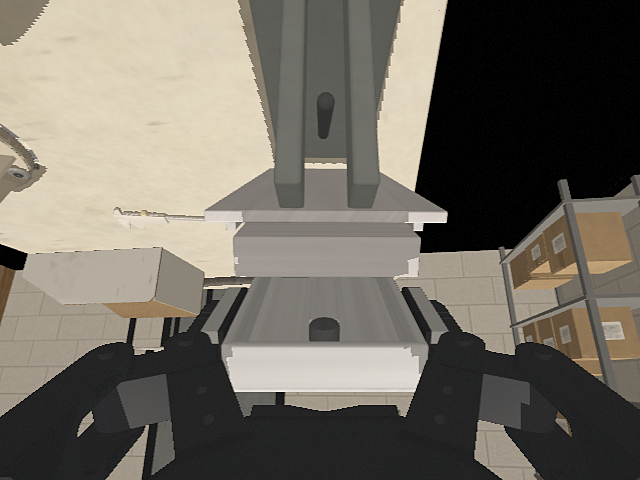

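The pads hold both sides of the cover near its end (face at columns 228–420, rows 343–390). Now lift and tip.

Run:
```python
from h import *
p=np.load('p.npy')
for th,e in PATH:
    P,q=tool(p,th,e); move_linear(P,v=.05,ori=q); print(th,read_force().round(1),round(read_width(),4),round(read_clock(),2))
P,q=tool(p,128,(-24,3)); print('hit',move_linear(P,v=.02,ori=q,contact_N=5))
print(read_ee_pos(),P,read_force().round(1),read_clock())
a=grab_frame('scene');b=grab_frame('wrist')
o=overlay('scene',a,p,(230,110,380,290),2.6,'');save('s3',np.hstack([o,cv2.resize(b,None,fx=.64,fy=.975)[:468,:400]]))
```

```text
0 [-0.1  0.7 -2.5] 0.0596 4.75
15 [-0.5 -0.6 -3.5] 0.0593 5.46
40 [-0.  -0.6 -3.1] 0.0594 6.34
65 [-0.3  0.1 -2.6] 0.0593 7.21
90 [-0.3  0.6 -3.4] 0.0593 8.21
110 [ 1.   0.2 -3.4] 0.0594 9.12
125 [ 0.5  0.3 -3. ] 0.0592 9.89
128 [-0.5 -0.6 -2.5] 0.0593 10.43
hit True
[ 0.45378972 -0.0123041   0.16520232] [ 0.45357104 -0.01185918  0.16488135] [-0.6 -2.9  2.9] 10.725
```

View pics/s3.png

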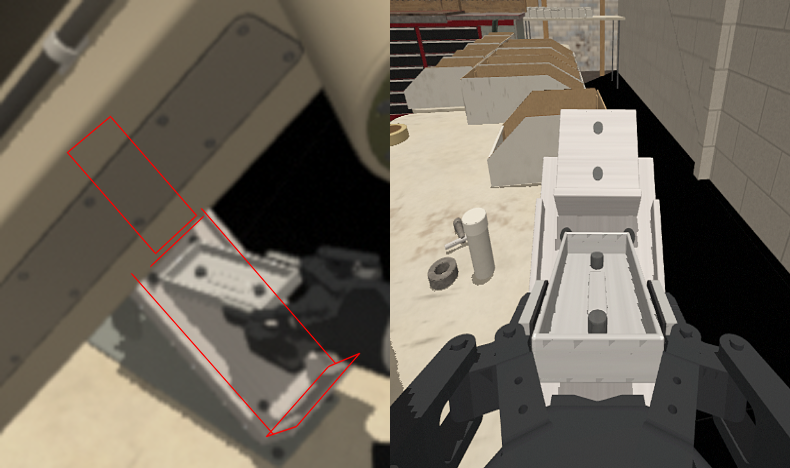

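Cover is at 128°, hollow towards uphill, with its edge on the bay floor just below the lip. Release and retreat.

Run:
```python
from h import *
p=np.load('p.npy')
grip(.085); wait(.6); print(read_width(),read_force().round(1))
r,_=chute(p); P=read_ee_pos()
move_linear(P+r.apply([0,.0,.09]),v=.12)
im=grab_frame('wrist'); 
P=read_ee_pos(); move_linear(P+np.array([-.05,-.02,.1]),v=.2)
P,q=tool(p,60,(30,26),250); 
try: move_pose([.35,.2,.4],q)
except Unreachable: print('unr')
a=grab_frame('scene');b=grab_frame('top');print(read_clock(),read_ee_pos())
o=overlay('scene',a,p,(240,140,380,290),2.8,'');o2=overlay('top',b,p,(245,170,385,320),2.8,'')
save('s4',np.hstack([o,o2]));save('w4',im)
```

```text
0.08507582262799206 [ 0.4  0.9 -0.1]
15.0833 [0.35034833 0.19935783 0.39871917]
```

View pics/s4.png

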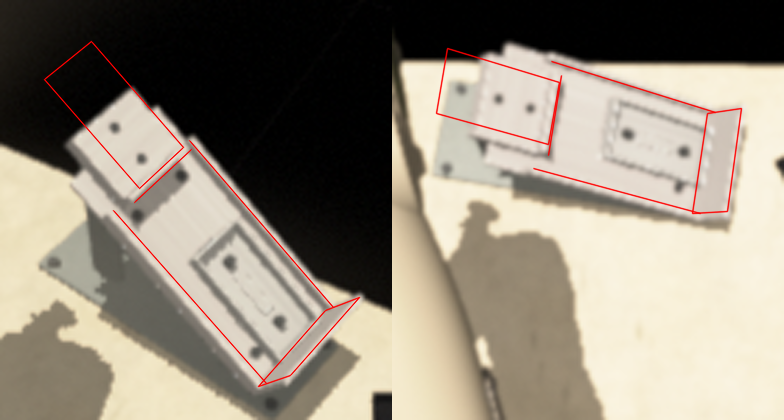

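Run:
```python
import h; from h import *
p=np.load('p.npy')
h.LINES=[[(-25,-200,16),(35,-200,16),(35,-80,16),(-25,-80,16),(-25,-200,16)]]
a=grab_frame('scene');b=grab_frame('top')
save('s5',np.hstack([overlay('scene',a,p,(300,210,375,290),5.2,''),overlay('top',b,p,(310,180,385,260),5.2,'')]))
```

```text
(no output)
```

View pics/s5.png

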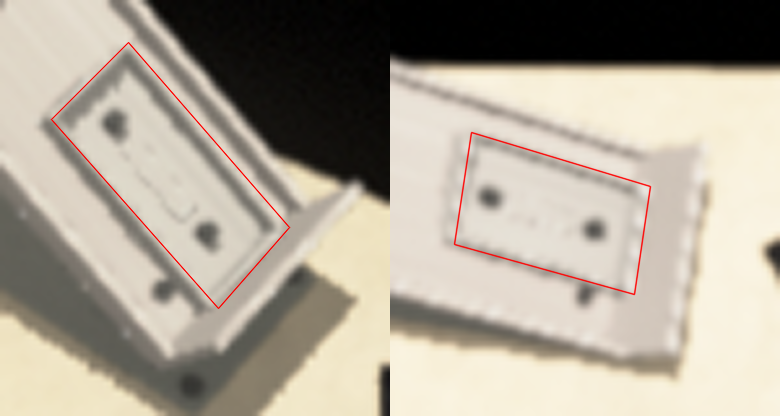

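The rim matches the expected rectangle (against the stop, flat, 16 mm high) to about a pixel, and the hollow faces up. Bystanders were not touched.

```bash
python3 -c "
from plant import *
print(sign_off())"
```

```text
the job is handed in; nothing more can be done
None
```

The steel cover is turned over and lies flat in the catch bay, hollow side up with its end at the stop; it is released, the arm is clear, and the job was handed in at about 15 s on the robot clock (I never moved near the bottle, tape roll or vial, but did not re-check them in a picture).

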